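# Put the kaleidoscope parts back on their own seats

### The job

The marble, the wheel hub and the dome lens are sitting on one another's seats: shift them round (the plain wooden seat is free for use on the way) until the blue marble sits on the blue seat, the pewter hub stands upright on the red seat and the green lens lies dome up on the green seat, each well centred (within about a centimetre). Leave the cherry barrel, the aluminium tube and the brass collar standing where they are.

Things in the scene. Friction and masses are not known exactly. Their poses are not given: they have to be found in the camera images.
- marble: frosted light-blue glass marble, a ball 40 mm in diameter, about 85 g; origin at its centre. Seated in a ring's hole it sinks 4 mm, so its centre is 26 mm above the counter; on the bare counter it rolls away. At the start it sits on the green seat
- hub: pewter wheel hub, dull dark-grey metal, about 250 g: a flange 52 mm in diameter and 10 mm thick at the bottom, with an upright boss 30 mm in diameter rising from it to 38 mm above the underside; origin at the centre of its underside, z up along the boss. At the start it stands on the blue seat
- lens: green resin dome lens, about 50 g: flat underside 50 mm in diameter, straight cylindrical edge 16 mm high, then a low dome to 28 mm; origin at the centre of its underside, z up. At the start it lies on the red seat
- seat_blue: Blue seat, home of the marble: turned flat ring screwed to the counter, 84 mm outside diameter, central hole 24 mm, 10 mm high, flat top; origin at the centre of its underside (on the counter), z up; yaw means nothing. 
- seat_green: Green seat, home of the dome lens: turned flat ring screwed to the counter, 84 mm outside diameter, central hole 24 mm, 10 mm high, flat top; origin at the centre of its underside (on the counter), z up; yaw means nothing. 
- seat_red: Red seat, home of the wheel hub: turned flat ring screwed to the counter, 84 mm outside diameter, central hole 24 mm, 10 mm high, flat top; origin at the centre of its underside (on the counter), z up; yaw means nothing. 
- seat_plain: Plain pale-wood seat, empty at the start, the free spot: turned flat ring screwed to the counter, 84 mm outside diameter, central hole 24 mm, 10 mm high, flat top; origin at the centre of its underside (on the counter), z up; yaw means nothing. 
- barrel: bystander: short turned cherry-wood barrel standing on end, 40 mm in diameter, 55 mm high, loose; origin at the centre of its underside, z up
- tube: bystander: short aluminium tube standing on end, 36 mm outside diameter, 45 mm high, loose; origin at the centre of its underside, z up
- collar: bystander: flat brass collar lying on the counter, 44 mm outside diameter, 26 mm bore, 16 mm high, loose; origin at the centre of its underside, z up
Things that resemble listed ones, but are neither listed nor needed, are in the scene too. Of the things that look like the seat_green, take the one that is farthest to the robot's left at the start.

How it is judged:
By the outcome, as a careful person would: the job done as asked, in the order asked, and still so for the second after the job is handed in, with the robot touching nothing.
It also fails if it takes over 96 s, if anything falls off the work surface, if the arm or the gripper's body presses on something with over 40 N, if the wrist force passes 120 N, or if a joint passes its speed limit or range.

### The arm

A 6-joint arm with a two-finger parallel gripper is mounted at the origin on the work surface. World frame = base frame: x ahead of the robot, y to its left, z up, the work surface at z = 0. Lengths are in mm, angles in degrees, forces in N, time in s.
With the tool pointing down it reaches from about 300 to 850 mm from the base axis. Payload 4.2 kg.
Tool frame: the origin (TCP) lies midway between the tips of the shut fingers; the grasp point (between the pads) lies 19 mm behind it; z points along the fingers, y is the line along which they close (so a half turn about z gives the same grasp; the last joint's range is limited). The gripper opens to 91 mm and grips with 3 to 60 N. Pads are 32 mm wide; open, the fingers measure 118 mm over their backs; the gripper's body (76 mm by 178 mm) begins 60 mm behind the grasp point.
Start: joints at [66.979, 18.312, 89.639, -0, 72.044, -1.146], TCP at [214.244, 533.613, 213.976] pointing down, gripper open.
Joint ranges: [-177.97, 177.97], [-48.28, 115.42], [12.27, 149.76], [-77.06, 257.06], [2.81, 150.46], [-146.56, 146.56]. Speed limits (degrees/s): [147.25, 147.25, 180, 180, 180, 180].

### API

Orientations are given as [roll, pitch, yaw] about the fixed x, y, z axes, in that order (R = Rz(yaw) Ry(pitch) Rx(roll)).
In Python, from workcell import env gives the robot as it stands.
- The arm moves only by the shell command python3 -m jog 'ROWS' [FORCE]. ROWS is a JSON object of lists of equal length, an entry for each row: "jaw": the finger opening in mm, from 0 to 91.2; "slide": the shift along the tool's x, y, z in units of 30 mm (1.0 is 30 mm), a list of three; "spin": the turn about the tool's z in units of 8 degrees (1.0 is 8 degrees). In form: {"jaw": [jaw, ...], "slide": [[dx, dy, dz], ...], "spin": [spin, ...]}. A call has 1 to 10 rows; each row shifts and turns the commanded pose from where the row before left it, along the tool's axes as they then stand; what a row does not reach is not made up. A row lasts 1/10 s, in which the tool goes at most 50 mm and 8.59 degrees, less where a joint would pass 70% of its speed; a pose out of reach is approached as far as the arm can. A call is refused whole if a number of a shift passes 1 or a number of a turn 1, either way. A call with a gripper value outside its range is refused whole. The fingers move at their own pace and stop on an object; FORCE is the grip in N (left out, the last holds). Time passes only in rows, so rows that do not move let the fingers close. It gives the time, the measured TCP pose, the force, the opening and the grip force at its end, in the units of the state.
- env.state(): the state, without advancing time (a new reading comes with each control period).
- env.grab_frame(name): name is "scene" or "side" or "wrist"; returns the picture (384x512x3 uint8, red, green, blue); there is no depth.
- env.camera_model(name): a dict with "fx", "fy", "cx", "cy" (pixels), "camera_from_world" (4x4, takes a point from world to camera coordinates). Camera axes: x right, y up, looking along -z (the intrinsics and any distortion apply to the point x, -y, -z); pixel columns grow to the right and rows downward; lengths in mm; the calibration is good to about 2 mm. The wrist camera is an equidistant fisheye: a pixel r from the principal point sees the ray r / f radians off the axis. A picture is of the moment at which its call begins: read the wrist's pose just before it. camera_model takes no time and is no camera call; for the wrist camera it gives the pose at the moment of the call.
- env.job_done(): hands the job in; it is judged then, once.
The state is a dict: "time_s": time; "qpos": joint angles; "qvel": joint speeds; "effort": joint torques, N m; "ee_pos": TCP position; "ee_rot": TCP orientation; "force": force on the tool from outside, world axes, zero at the start; "torque": the same for the moment, N m; "gripper_width": finger opening in mm; "gripper_force": force on a finger pad.
Only numpy, scipy, OpenCV 4.12 (cv2) and the standard library are available. Lean on these libraries where they do the work, as an engineer would, in place of code of your own. Each camera call takes 0.05 s, during which the arm holds its last target. There are 200 camera calls.

## Working session

There is one attempt and no reset: what is moved stays moved. The work goes in short steps, Python scripts to look and compute and a shell command to move; the robot and the scene stay as the last step left them, time stands still between calls to the robot, and variables do not carry over. Pictures are saved under pics/ and viewed, at most 14 in all, crops included, and the job is handed in when it is done.

```bash
mkdir -p pics; ls
python3 - <<'E'
from workcell import env
import cv2,numpy as np
print(env.state())
for n in("scene","side"):
    cv2.imwrite(f"pics/{n}0.png",env.grab_frame(n)[:,:,::-1]);m=env.camera_model(n);print(n,m)
E
```

```text
pics
{'time_s': 0.0, 'qpos': array([ 6.69783586e+01,  1.83508344e+01,  8.97059635e+01, -3.28196552e-04,
        7.20426463e+01, -1.14552550e+00]), 'qvel': array([ 0.06345317,  0.05914097,  0.07427026,  0.07199856, -0.00491764,
        0.02083326]), 'effort': array([ 4.29404081e-04, -4.12458658e+01, -2.31977355e+01,  7.28148501e-02,
        4.57077404e-02, -1.14919139e-04]), 'ee_pos': array([214.04862961, 533.13903961, 213.13135606]), 'ee_rot': array([-1.79900569e+02, -1.67610286e-03,  1.58123984e+02]), 'force': array([-0.19671957,  0.02483808,  0.30322622]), 'torque': array([ 0.00818032,  0.02681475, -0.02719571]), 'gripper_force': 0.0, 'gripper_width': 91.23410607742984}
scene {'fx': 387.8297576078491, 'fy': 387.8297576078491, 'cx': 256.5173923565307, 'cy': 193.77134380549177, 'camera_from_world': array([[-8.56239228e-01,  5.16165849e-01,  2.06688248e-02,
         4.84351699e+02],
       [-3.43818000e-01, -5.99289484e-01,  7.22939345e-01,
         1.50211888e+02],
       [ 3.85543210e-01,  6.11902713e-01,  6.90602276e-01,
        -1.08104214e+03],
       [ 0.00000000e+00,  0.00000000e+00,  0.00000000e+00,
         1.00000000e+00]])}
side {'fx': 346.6361129000589, 'fy': 346.6361129000589, 'cx': 262.6400682405056, 'cy': 191.2117721217583, 'camera_from_world': array([[ 9.39416177e-01, -3.42774689e-01, -1.66089403e-03,
        -5.14835482e+02],
       [ 2.65401150e-01,  7.24280941e-01,  6.36379877e-01,
        -1.75947697e+02],
       [-2.16931960e-01, -5.98266354e-01,  7.71374030e-01,
        -7.91308772e+02],
       [ 0.00000000e+00,  0.00000000e+00,  0.00000000e+00,
         1.00000000e+00]])}
```

View pics/scene0.png

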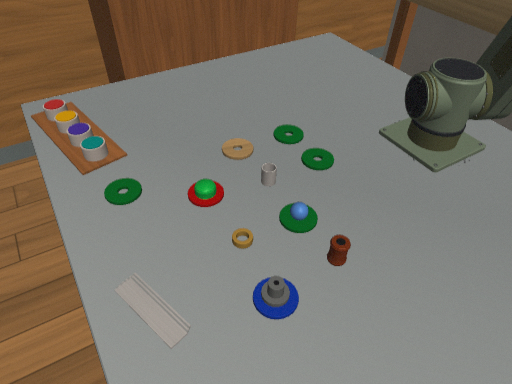

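View pics/side0.png

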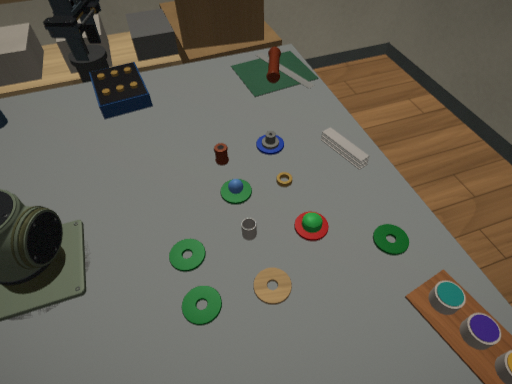

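The scene view shows green rings at (123,191), (289,134), (318,159) and one under the marble at (299,217). The hub is on blue at (276,296), the lens on red at (206,192) and the plain seat is at (237,149). In the side view the same rings are at (391,239), (202,305), (187,254) and (236,190). I'll measure them next.

```bash
cat > h.py <<'E'
from workcell import env
import cv2,numpy as np
from scipy.optimize import least_squares
def ray(m,uv,z):
    uv=np.atleast_2d(uv).astype(float);T=m["camera_from_world"];R,t=T[:3,:3],T[:3,3];C=-R.T@t
    x=(uv[:,0]-m["cx"])/m["fx"];y=(uv[:,1]-m["cy"])/m["fy"]
    if m.get("fish"):
        r=np.hypot(x,y);k=np.where(r>1e-9,np.sin(r)/np.maximum(r,1e-9),1);d=np.c_[x*k,-y*k,-np.cos(r)]
    else: d=np.c_[x,-y,-np.ones(len(x))]
    w=d@R; return C+w*((z-C[2])/w[:,2])[:,None],C
def cam(n):
    m=dict(env.camera_model(n)); m["fish"]=n=="wrist"; return m,env.grab_frame(n)
def mask(img,col):
    H=cv2.cvtColor(img,cv2.COLOR_RGB2HSV);h,s,v=H[...,0].astype(int),H[...,1],H[...,2]
    return {"green":(h>45)&(h<80)&(s>130),"blue":(h>112)&(h<128)&(s>190),"red":((h<5)|(h>175))&(s>200)&(v>110),"marble":(h>100)&(h<116)&(s>80)&(v>100),
     "wood":(h>10)&(h<25)&(s>60)&(v>120)}[col].astype(np.uint8)
def circ(m,mk,z,R,far=True):
    """circle of radius R at height z from mask's far-side outline"""
    c=max(cv2.findContours(mk,cv2.RETR_EXTERNAL,cv2.CHAIN_APPROX_NONE)[0],key=cv2.contourArea)
    p,C=ray(m,cv2.convexHull(c)[:,0],z);p=p[:,:2];c0=p.mean(0)
    if far:
        d=(c0-C[:2]);d/=np.linalg.norm(d);p=p[(p-c0)@d>-5]
    f=least_squares(lambda q:np.hypot(*(p-q).T)-R,c0,loss="soft_l1",f_scale=1.)
    return f.x,np.sqrt(np.mean(f.fun**2))
def blob(img,col,uv,rad=28):
    mk=mask(img,col);k=np.zeros_like(mk);cv2.circle(k,uv,rad,1,-1);return mk*k
E
cat > m1.py <<'E'
from h import *
np.set_printoptions(precision=1,suppress=True)
P={"gM":("green",(299,217),(236,190)),"g1":("green",(123,191),(391,239)),"g2":("green",(289,134),(202,305)),"g3":("green",(318,159),(187,254)),
"blue":("blue",(276,296),(270,143)),"red":("red",(206,192),(311,226)),"plain":("wood",(237,149),(272,286))}
fr={n:cam(n) for n in("scene","side")}
for k,(c,a,b) in P.items():
    for n,uv in(("scene",a),("side",b)):
        m,i=fr[n];mk=blob(i,c,uv,24);print(k,n,mk.sum(),*circ(m,mk,10,42))
for k,a,b,z in(("barrel",(339,242),(221,147),55),("tube",(269,166),(249,221),45),("collar",(243,237),(285,178),16)):
    print(k,ray(fr["scene"][0],a,z)[0][0],ray(fr["side"][0],b,z)[0][0])
m,i=fr["scene"];cv2.imwrite("pics/crop.png",cv2.resize(i[110:320,90:370,::-1],None,fx=2.8,fy=2.8,interpolation=cv2.INTER_CUBIC))
E
python3 m1.py
```

```text
gM scene 618 [497.5  61.7] 0.5062864534582419
gM side 396 [491.2  54.4] 1.0105787180763184
g1 scene 716 [ 800.2 -209.6] 0.7505987996665311
g1 side 750 [ 795.2 -213.7] 0.8563838328138796
g2 scene 430 [ 337.7 -209.5] 0.8488414849215532
g2 side 1075 [ 333.3 -216.5] 0.9360863660596183
g3 scene 519 [334.4 -81.9] 0.5076586978250845
g3 side 791 [328.9 -88.7] 0.9905271304483547
blue scene 502 [648.9 203.3] 0.9793820078038818
blue side 30 [639.7 194.4] 4.322062729257126e-14
red scene 362 [ 638.6 -107.5] 1.2149037455519964
red side 29 [ 629.4 -114.3] 2.203429807544633
plain scene 471 [ 490.4 -223.2] 0.6750957111988843
plain side 966 [ 487.5 -225.4] 0.4533930707512436
barrel [495.7 185.8  55. ] [491.9 184.4  55. ]
tube [483.3 -81.5  45. ] [487.4 -72.4  45. ]
collar [631.5  55.1  16. ] [630.3  47.6  16. ]
```

View pics/crop.png

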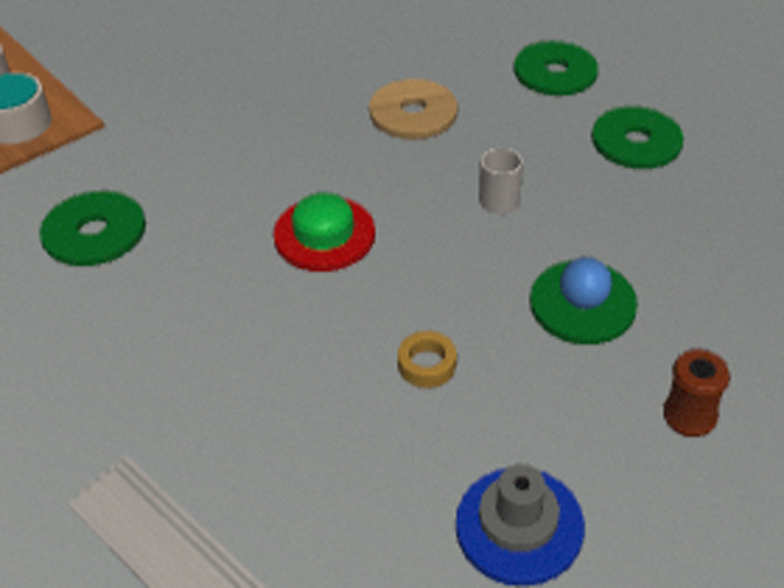

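Green ring candidates, by y from the two views:
- (299,217), with the marble: y≈+58
- (318,159): y≈-85
- (289,134): y≈-213
- (123,191): y≈-211

The farthest to the left is the one under the marble, and the crop confirms the marble sits on it, as the task says. Next I'll align the tool so it closes along world x.

```bash
python3 -m jog '{"jaw":[80,80,80,80,80,80,80,80,80,80],"slide":[[0,0,0],[0,0,0],[0,0,0],[0,0,0],[0,0,0],[0,0,0],[0,0,0],[0,0,0],[0,0,0],[0,0,0]],"spin":[1,1,1,1,1,1,1,1,0.515,0]}' 30
```

```text
time_s: 1.2
ee_pos: [214.2, 533.5, 213.7]
ee_rot: [-180.0, 0.0, 90.0]
force: [0.3, -0.7, -0.1]
gripper_width: 79.9
gripper_force: 0.0
```

```bash
python3 -m jog '{"jaw":[80,80,80,80,80,80,80,80,80,80],"slide":[[-1,0.58,0],[-1,0.58,0],[-1,0.58,0],[-1,0.58,0],[-1,0.58,0],[-1,0.58,0],[-1,0.58,0],[-1,0.58,0],[-1,0.58,0],[-1,0.58,0]],"spin":[0,0,0,0,0,0,0,0,0,0]}' && python3 -m jog '{"jaw":[80,80,80,80,80,80,80,80],"slide":[[-1,0.6,0],[-1,0.6,0],[-1,0.6,0],[-1,0.6,0],[-1,0.6,0],[-0.8,0.5,0],[0,0,0],[0,0,0]],"spin":[0,0,0,0,0,0,0,0]}'
python3 - <<'E'
from h import *
print(env.state()["ee_pos"]);m,i=cam("wrist");print(m);cv2.imwrite("pics/w0.png",i[:,:,::-1])
E
```

```text
time_s: 2.2
ee_pos: [388.7, 232.3, 214.0]
ee_rot: [180.0, -0.0, 90.1]
force: [-0.2, 0.8, 0.3]
gripper_width: 79.8
gripper_force: 0.0
time_s: 3.0
ee_pos: [493.1, 59.4, 213.7]
ee_rot: [-180.0, -0.0, 90.0]
force: [-0.5, -0.3, 0.5]
gripper_width: 79.8
gripper_force: 0.0
[493.11734567  59.40168654 213.69237446]
{'fx': 297.3186396354542, 'fy': 297.3186396354542, 'cx': 256.89381400788074, 'cy': 190.44786749240114, 'camera_from_world': array([[ 9.99998310e-01,  1.08919901e-03, -1.48127515e-03,
        -4.92541166e+02],
       [-1.42422257e-03,  9.68397291e-01, -2.49408619e-01,
        -2.76420698e+01],
       [ 1.16280722e-03,  2.49410307e-01,  9.68397205e-01,
        -4.05411826e+02],
       [ 0.00000000e+00,  0.00000000e+00,  0.00000000e+00,
         1.00000000e+00]]), 'fish': True}
```

View pics/w0.png

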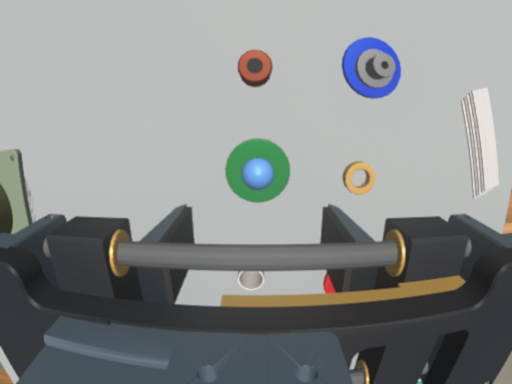

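The wrist view shows the marble at (258,173) on the green seat at (258,170), and the hub on the blue seat at (372,68). Both seats are fully visible.

Run:
```python
from h import *
np.set_printoptions(precision=1,suppress=True)
m,i=cam("wrist")
print("green",circ(m,blob(i,"green",(258,170),38),10,42))
print("blue",circ(m,blob(i,"blue",(372,68),38),10,42))
mk=blob(i,"marble",(258,173),20);print(mk.sum(),circ(m,mk,26,20,False))
```

```text
green (array([492.9,  60.8]), np.float64(1.1341392837288398))Traceback (most recent call last):
  File "<stdin>", line 5, in <module>
  File "h.py", line 19, in circ
    c=max(cv2.findContours(mk,cv2.RETR_EXTERNAL,cv2.CHAIN_APPROX_NONE)[0],key=cv2.contourArea)
ValueError: max() iterable argument is empty
```

Run:
```python
from h import *
np.set_printoptions(precision=1,suppress=True)
m,i=cam("wrist");H=cv2.cvtColor(i,cv2.COLOR_RGB2HSV)
print(H[68,348],H[90,372],H[173,258],H[285,330])
h,s=H[...,0],H[...,1]
def b(cond,uv,r):
    k=np.zeros(h.shape,np.uint8);cv2.circle(k,uv,r,1,-1);return k*cond
B=(h>108)&(h<130)&(s>185)
print("green",circ(m,blob(i,"green",(258,170),38),10,42,False))
mk=b(B,(372,68),38);print("blue",mk.sum(),circ(m,mk,10,42),circ(m,mk,10,42,False))
mk=b((h>100)&(h<125)&(s>90),(258,173),20);print("marble",mk.sum(),circ(m,mk,26,20,False))
```

```text
[114 176 223] [115 178 215] [100  84 254] [  0 190 221]
green (array([492.8,  57.4]), np.float64(2.365081159877997))
blue 34 (array([706.2, 247.2]), np.float64(1.2284395226252203)) (array([706.2, 247.2]), np.float64(1.2284395226252203))
marble 752 (array([493. ,  57.7]), np.float64(0.7984549503270878))
```

```bash
sed -i 's/"blue":(h>112)&(h<128)&(s>190)/"blue":(h>108)\&(h<130)\&(s>140)/; s/&(s>200)&(v>110)/\&(s>150)\&(v>110)/' h.py
python3 - <<'E'
from h import *
m,i=cam("wrist");mk=blob(i,"blue",(372,68),38);print("blue",mk.sum(),circ(m,mk,10,42),circ(m,mk,10,42,False))
m,i=cam("side");mk=blob(i,"red",(311,226),24);print("red",mk.sum(),circ(m,mk,10,42))
m,i=cam("side");mk=blob(i,"blue",(270,143),24);print("blue",mk.sum(),circ(m,mk,10,42))
m,i=cam("scene");mk=blob(i,"blue",(276,296),30);print("blue",mk.sum(),circ(m,mk,10,42))
E
python3 -m jog '{"jaw":[70,70,70,70,70,70,70,70,70],"slide":[[-0.04,0,1],[0,0,1],[0,0,1],[0,0,1],[0,0,1],[0,0,1],[0,0,0.5],[0,0,0.2],[0,0,0]],"spin":[0,0,0,0,0,0,0,0,0]}' 12
python3 -m jog '{"jaw":[36,36,36,36,36,36,36,36],"slide":[[0,0,0],[0,0,0],[0,0,0],[0,0,0],[0,0,0],[0,0,0],[0,0,0],[0,0,0]],"spin":[0,0,0,0,0,0,0,0]}' 12
```

```text
blue 1397 (array([641.76000853, 198.23884995]), np.float64(0.6772528055650419)) (array([642.94066699, 198.50776738]), np.float64(1.3083505323062161))
red 349 (array([ 633.39706657, -114.54619375]), np.float64(0.7458212527706316))
blue 214 (array([641.78768406, 195.75147198]), np.float64(1.1441761815057685))
blue 840 (array([647.7860988 , 201.38381261]), np.float64(0.4795934978912305))
time_s: 4.25
ee_pos: [493.0, 58.7, 12.6]
ee_rot: [-179.9, 0.0, 90.0]
force: [-0.7, 0.4, -0.0]
gripper_width: 70.0
gripper_force: 0.0
time_s: 5.05
ee_pos: [493.6, 58.5, 13.2]
ee_rot: [180.0, -0.0, 90.0]
force: [0.3, 0.6, 3.6]
gripper_width: 38.9
gripper_force: 12.0
```

```bash
python3 -m jog '{"jaw":[36,36,36,36,36,36],"slide":[[0,0,-0.5],[0,0,-1],[0,0,-1],[0,0,-1],[0,0,-1],[0,0,0]],"spin":[0,0,0,0,0,0]}'
python3 -m jog '{"jaw":[36,36,36,36,36,36,36,36,36,36],"slide":[[-0.8,0,0],[-1,0,0],[-1,0,0],[-1,0,0],[-1,0,0],[-1,0,0],[-1,0,0],[-0.5,0,0],[0,0,0],[0,0,0]],"spin":[0,0,0,0,0,0,0,0,0,0]}'
python3 - <<'E'
from h import *
m,i=cam("wrist");cv2.imwrite("pics/w1.png",i[:,:,::-1])
E
```

```text
time_s: 5.65
ee_pos: [495.7, 58.7, 151.4]
ee_rot: [179.6, -0.0, 90.0]
force: [0.3, 0.2, -1.1]
gripper_width: 39.1
gripper_force: 12.0
time_s: 6.65
ee_pos: [492.8, -159.7, 147.2]
ee_rot: [-179.9, -0.1, 90.0]
force: [-0.5, 0.2, -0.4]
gripper_width: 39.2
gripper_force: 12.0
```

View pics/w1.png

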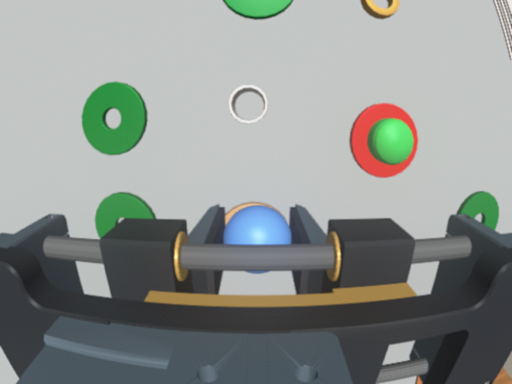

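The marble is held at (257,239). The red seat with the lens shows at (384,141), and the tube is untouched at (248,104).

```bash
python3 - <<'E'
from h import *
m,i=cam("wrist");mk=blob(i,"red",(384,141),42);print("red",mk.sum(),circ(m,mk,10,42),circ(m,mk,10,42,False))
mk=blob(i,"green",(391,140),30);print("lens",mk.sum(),circ(m,mk,26,25,False),circ(m,mk,26,25))
E
python3 -m jog '{"jaw":[36,36,36,36,36,36,36,36,36],"slide":[[-1,-0.13,0],[-1,0,0.3],[-0.15,0,1],[0,0,1],[0,0,1],[0,0,0.7],[0,0,0.3],[0,0,0.13],[0,0,0]],"spin":[0,0,0,0,0,0,0,0,0]}'
```

```text
red 1936 (array([ 632.19820454, -112.52430249]), np.float64(0.7841836415124006)) (array([ 633.65660609, -112.65365859]), np.float64(1.3451789994640952))
lens 1158 (array([ 634.83491846, -112.1895913 ]), np.float64(2.905172571425818)) (array([ 633.44009067, -112.02882756]), np.float64(1.0568545487461576))
time_s: 7.65
ee_pos: [489.9, -224.7, 15.4]
ee_rot: [180.0, 0.0, 90.0]
force: [-0.3, 0.4, -0.6]
gripper_width: 39.4
gripper_force: 12.0
```

```bash
python3 -m jog '{"jaw":[36,36,70,70,70,70],"slide":[[0,0,0.07],[0,0,0],[0,0,0],[0,0,0],[0,0,0],[0,0,0]],"spin":[0,0,0,0,0,0]}'
python3 -m jog '{"jaw":[70,70,70,70,70,70],"slide":[[0,0,-0.5],[0,0,-1],[0,0,-1],[0,0,-1],[0,0,-0.9],[0,0,0]],"spin":[0,0,0,0,0,0]}'
python3 - <<'E'
from h import *
m,i=cam("side")
mk=blob(i,"marble",(272,280),24);print(mk.sum(),circ(m,mk,26,20,False))
m,i=cam("scene");mk=blob(i,"marble",(237,149),24);print(mk.sum(),circ(m,mk,26,20,False))
E
```

```text
time_s: 8.25
ee_pos: [489.3, -225.1, 12.9]
ee_rot: [-180.0, -0.0, 90.0]
force: [-0.2, 1.3, 0.5]
gripper_width: 67.9
gripper_force: 0.0
time_s: 8.85
ee_pos: [491.6, -226.2, 148.7]
ee_rot: [179.6, 0.2, 90.0]
force: [0.1, 0.7, 0.5]
gripper_width: 70.5
gripper_force: 0.0
195 (array([ 489.97188484, -223.39632544]), np.float64(3.291938206403674))
161 (array([ 489.882267  , -222.68813273]), np.float64(6.233944853783741))
```

The marble is on the plain seat. Next is the lens.

```bash
python3 -m jog '{"jaw":[75,75,75,75,75,75,75,75],"slide":[[0.6,0.7,0],[0.75,0.95,0],[0.8,1,0],[0.8,1,0],[0.55,0.75,0],[0.25,0.4,0],[0,0,0],[0,0,0]],"spin":[0,0,0,0,0,0,0,0]}'
python3 - <<'E'
from h import *
m,i=cam("wrist");cv2.imwrite("pics/w2.png",i[:,:,::-1])
E
```

```text
time_s: 9.75
ee_pos: [632.1, -113.1, 143.8]
ee_rot: [-179.8, -0.0, 90.0]
force: [0.0, 0.1, 1.2]
gripper_width: 74.9
gripper_force: 0.0
```

View pics/w2.png

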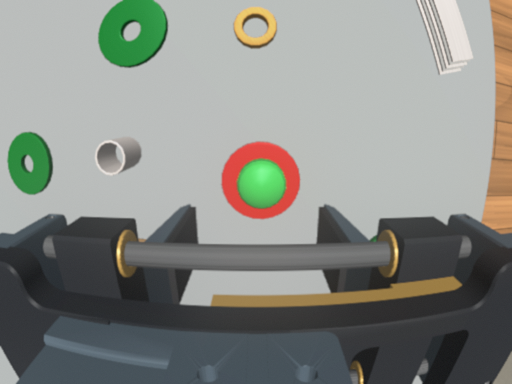

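The red seat is at (261,180) with the lens at (262,184). The freed green seat is at (133,31).

```bash
python3 - <<'E'
from h import *
m,i=cam("wrist")
mk=blob(i,"red",(261,180),46);print("red",circ(m,mk,10,42),circ(m,mk,10,42,False))
mk=blob(i,"green",(262,184),32);print("lens",circ(m,mk,24,25,False))
mk=blob(i,"green",(133,31),42);print("gseat",circ(m,mk,10,42,False))
k=blob(i,"green",(133,31),42);k=1-k;q=np.zeros_like(k);cv2.circle(q,(133,31),16,1,-1);u=cv2.moments(k*q);c=(u["m10"]/u["m00"],u["m01"]/u["m00"]);print("hole",u["m00"],c,ray(m,c,9)[0])
E
python3 -m jog '{"jaw":[75,75,75,75,75,75,75],"slide":[[0.03,0.08,0.7],[0,0,1],[0,0,1],[0,0,1],[0,0,0.5],[0,0,0.15],[0,0,0]],"spin":[0,0,0,0,0,0,0]}'
python3 -m jog '{"jaw":[46,46,46,46,46,46],"slide":[[0,0,0],[0,0,0],[0,0,0],[0,0,0],[0,0,0],[0,0,0]],"spin":[0,0,0,0,0,0]}' 15
```

```text
red (array([ 635.05324242, -110.84596744]), np.float64(0.6359057274084986)) (array([ 634.97313512, -112.21309475]), np.float64(1.4017420933388858))
lens (array([ 635.07747707, -112.22101222]), np.float64(1.5429220393648968))
gseat (array([494.38239227,  57.0311621 ]), np.float64(1.0658412199907605))
hole 303.0 (131.31683168316832, 30.73267326732673) [[494.25950983  56.22668194   9.        ]]
time_s: 10.55
ee_pos: [635.1, -112.4, 14.4]
ee_rot: [-180.0, -0.0, 89.9]
force: [0.7, -0.2, -0.0]
gripper_width: 74.9
gripper_force: 0.0
time_s: 11.15
ee_pos: [636.3, -111.8, 15.3]
ee_rot: [179.9, 0.0, 90.0]
force: [-0.4, -0.4, 5.9]
gripper_width: 49.5
gripper_force: 15.0
```

```bash
python3 -m jog '{"jaw":[46,46,46,46,46,46],"slide":[[0,0,-0.3],[0,0,-1],[0,0,-1],[0,0,-1],[0,0,-0.6],[0,0,0]],"spin":[0,0,0,0,0,0]}'
python3 -m jog '{"jaw":[46,46,46,46,46,46,46,46,46],"slide":[[0.6,-0.5,0],[1,-0.84,0],[1,-0.84,0],[1,-0.84,0],[1,-0.84,0],[0.7,-0.57,0],[0.37,-0.29,0],[0,0,0],[0,0,0]],"spin":[0,0,0,0,0,0,0,0,0]}'
python3 -c "
from h import *
m,i=cam('wrist');cv2.imwrite('pics/w3.png',i[:,:,::-1])"
```

```text
time_s: 11.75
ee_pos: [637.5, -111.9, 134.7]
ee_rot: [179.6, 0.1, 90.0]
force: [-0.0, 0.1, -0.4]
gripper_width: 49.4
gripper_force: 15.0
time_s: 12.65
ee_pos: [494.9, 58.0, 131.2]
ee_rot: [180.0, 0.0, 90.0]
force: [0.4, -0.3, -1.1]
gripper_width: 49.3
gripper_force: 15.0
```

View pics/w3.png

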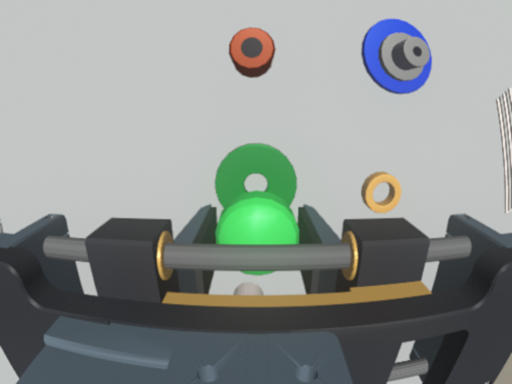

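The lens is held at (258,232) over the green seat, whose hole is at (256,183). The hub boss top is at (417,51).

```bash
python3 - <<'E'
from h import *
m,i=cam("wrist")
print("hole",ray(m,(256,182.5),9)[0]); print("bosstop",ray(m,(417,51),48)[0])
mk=blob(i,"blue",(397,56),42);print("blue",circ(m,mk,10,42),circ(m,mk,10,42,False))
E
python3 -m jog '{"jaw":[46,46,46,46,46,46,46,46],"slide":[[0,-0.02,0.7],[0,0,1],[0,0,1],[0,0,0.7],[0,0,0.3],[0,0,0.12],[0,0,0],[0,0,0]],"spin":[0,0,0,0,0,0,0,0]}'
```

```text
hole [[493.94682507  59.39480985   9.        ]]
bosstop [[644.45933111 196.00993465  48.        ]]
blue (array([641.89616668, 198.17856786]), np.float64(0.7773458344341546)) (array([643.03370628, 198.95204253]), np.float64(1.0705593660970254))
time_s: 13.55
ee_pos: [494.6, 58.4, 17.8]
ee_rot: [179.9, -0.0, 90.0]
force: [-0.4, -0.0, -0.3]
gripper_width: 49.2
gripper_force: 15.0
```

```bash
python3 -m jog '{"jaw":[46,46,46],"slide":[[0,0,0.06],[0,0,0.04],[0,0,0]],"spin":[0,0,0]}'
python3 -m jog '{"jaw":[75,75,75,75,75,75,75,75,75,75],"slide":[[0,0,0],[0,0,0],[0,0,0],[0,0,0],[0,0,-0.5],[0,0,-1],[0,0,-1],[0,0,-1],[0,0,-0.8],[0,0,0]],"spin":[0,0,0,0,0,0,0,0,0,0]}'
```

```text
time_s: 13.85
ee_pos: [494.4, 58.5, 15.3]
ee_rot: [179.9, -0.0, 90.0]
force: [-1.4, -0.6, 7.6]
gripper_width: 49.7
gripper_force: 15.0
time_s: 14.85
ee_pos: [495.8, 58.7, 146.0]
ee_rot: [179.6, -0.0, 90.0]
force: [1.0, -0.5, 0.1]
gripper_width: 75.3
gripper_force: 0.0
```

```bash
python3 -m jog '{"jaw":[75,75,75,75,75,75,75,75],"slide":[[0.5,0.6,0],[0.95,1,0],[0.95,1,0],[0.95,1,0],[0.9,0.95,0],[0.4,0.42,0],[0,0,0],[0,0,0]],"spin":[0,0,0,0,0,0,0,0]}'
python3 - <<'E'
from h import *
m,i=cam('wrist');a=i
_,b=cam('side');_,c=cam('scene')
r=lambda q:cv2.resize(q,(380,285),interpolation=cv2.INTER_AREA)
z=lambda q,x,y:cv2.resize(q[y-36:y+36,x-48:x+48],(380,285),interpolation=cv2.INTER_CUBIC)
cv2.imwrite('pics/w4.png',np.vstack([np.hstack([r(a),z(a,258,176)]),np.hstack([z(b,236,190),z(c,299,217)])])[:,:,::-1])
mk=blob(i,"blue",(258,178),48);print("blue",mk.sum(),circ(m,mk,10,42),circ(m,mk,10,42,False))
E
```

```text
time_s: 15.65
ee_pos: [641.5, 197.5, 141.1]
ee_rot: [-179.8, 0.1, 90.0]
force: [-0.2, -0.8, 0.2]
gripper_width: 75.3
gripper_force: 0.0
blue 2574 (array([644.25204902, 201.01961183]), np.float64(0.6722589842897456)) (array([643.83380663, 199.6945541 ]), np.float64(1.3671334829358188))
```

View pics/w4.png

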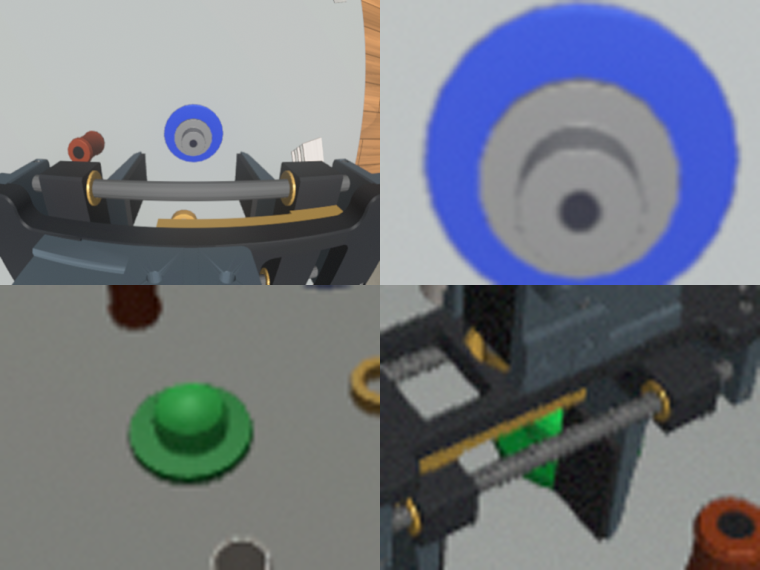

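The lens lies dome up, centred on the green seat (side crop). The hub stands on blue, with its boss bore at wrist pixel (260.3,193.3). I'll compute its position.

Run:
```python
from h import *
m,_=cam('wrist');print(ray(m,(260.3,193.3),48)[0],ray(m,(260.3,185),20)[0],env.state()["ee_pos"])
```

```text
[[644.33370599 194.6614061   48.        ]] [[644.58888838 195.86714344  20.        ]] [641.86973459 197.01538284 142.93627023]
```

```bash
python3 -m jog '{"jaw":[70,70,70,70,70,70,70],"slide":[[-0.05,0.08,0.6],[0,0,1],[0,0,1],[0,0,0.8],[0,0,0.4],[0,0,0.1],[0,0,0]],"spin":[0,0,0,0,0,0,0]}'
python3 -m jog '{"jaw":[25,25,25,25,25,25,25,25,25],"slide":[[0,0,0],[0,0,0],[0,0,0],[0,0,0],[0,0,0],[0,0,0],[0,0,0],[0,0,0],[0,0,0]],"spin":[0,0,0,0,0,0,0,0,0]}' 35
```

```text
time_s: 16.55
ee_pos: [645.4, 196.3, 26.5]
ee_rot: [179.9, -0.0, 90.0]
force: [-0.5, 0.0, -0.1]
gripper_width: 70.1
gripper_force: 0.0
time_s: 17.45
ee_pos: [644.8, 196.5, 26.0]
ee_rot: [-180.0, -0.0, 90.0]
force: [-1.7, -0.5, 3.0]
gripper_width: 28.3
gripper_force: 35.0
```

```bash
python3 -m jog '{"jaw":[25,25,25,25,25,25],"slide":[[0,0,-0.3],[0,0,-1],[0,0,-1],[0,0,-1],[0,0,-0.6],[0,0,0]],"spin":[0,0,0,0,0,0]}'
python3 -m jog '{"jaw":[25,25,25,25,25,25,25,25,25,25],"slide":[[-0.5,0,0],[-0.8,0,0],[-1,0,0],[-1,0,0],[-1,0,0],[-1,0,0],[-0.9,0,0],[-0.6,0,0],[-0.2,0,0],[0,0,0]],"spin":[0,0,0,0,0,0,0,0,0,0]}'
python3 - <<'E'
from h import *
m,i=cam('wrist');cv2.imwrite('pics/w5.png',i[:,:,::-1])
E
```

```text
time_s: 18.05
ee_pos: [647.1, 196.9, 146.2]
ee_rot: [179.6, -0.1, 90.0]
force: [-0.6, -0.0, -2.3]
gripper_width: 28.6
gripper_force: 35.0
time_s: 19.05
ee_pos: [644.6, -14.2, 142.0]
ee_rot: [-179.9, -0.0, 89.9]
force: [0.3, -0.4, -1.8]
gripper_width: 28.5
gripper_force: 35.0
```

View pics/w5.png

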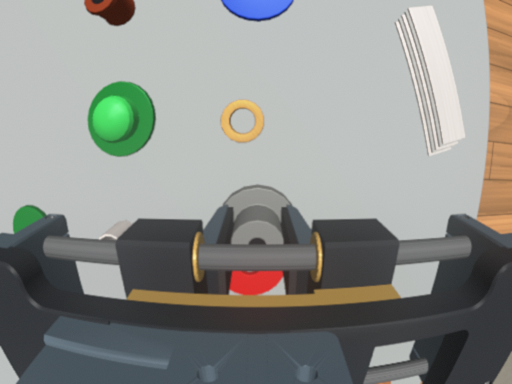

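The hub is held upright, boss bore at about (258,243). The red seat is below it and further in -y.

```bash
python3 - <<'E'
from h import *
m,_=cam('wrist');print(ray(m,(258,243),164.3)[0],env.state()["ee_pos"])
E
python3 -m jog '{"jaw":[25,25,25,25,25,25],"slide":[[-0.6,-0.1,0],[-0.9,-0.12,0],[-0.9,-0.1,0],[-0.6,0,0],[-0.23,0,0],[0,0,0]],"spin":[0,0,0,0,0,0]}'
python3 -m jog '{"jaw":[25,25,25,25,25,25,25,25],"slide":[[0,0,0.5],[0,0,1],[0,0,1],[0,0,0.8],[0,0,0.4],[0,0,0.08],[0,0,0],[0,0,0]],"spin":[0,0,0,0,0,0,0,0]}'
```

```text
[[645.13096431 -12.436777   164.3       ]] [644.95622325 -12.70298267 142.47961074]
time_s: 19.75
ee_pos: [635.6, -110.9, 142.8]
ee_rot: [180.0, -0.0, 89.9]
force: [0.2, -0.0, -3.4]
gripper_width: 28.5
gripper_force: 35.0
time_s: 20.55
ee_pos: [636.7, -110.4, 31.0]
ee_rot: [179.8, 0.0, 90.0]
force: [0.9, -0.5, -2.5]
gripper_width: 28.2
gripper_force: 35.0
```

```bash
python3 -m jog '{"jaw":[25,25,25,25],"slide":[[-0.04,-0.03,0.08],[0,0,0.05],[0,0,0.03],[0,0,0]],"spin":[0,0,0,0]}'
```

```text
time_s: 20.95
ee_pos: [634.9, -111.9, 26.0]
ee_rot: [179.9, 0.0, 90.0]
force: [-2.0, 0.3, 4.7]
gripper_width: 28.8
gripper_force: 35.0
```

Contact is made, so I'll release and rise, then go over to the marble at (490,-224).

```bash
python3 -m jog '{"jaw":[70,70,70,70,70,70,70,70,70,70],"slide":[[0,0,0],[0,0,0],[0,0,0],[0,0,0],[0,0,0],[0,0,-0.5],[0,0,-1],[0,0,-1],[0,0,-1],[0,0,-0.6]],"spin":[0,0,0,0,0,0,0,0,0,0]}'
python3 -m jog '{"jaw":[70,70,70,70,70,70,70,70],"slide":[[-0.3,-0.4,0],[-0.6,-0.7,0],[-0.8,-1,0],[-0.8,-1,0],[-0.75,-1,0],[-0.4,-0.5,0],[-0.1,-0.22,0],[0,0,0]],"spin":[0,0,0,0,0,0,0,0]}'
python3 - <<'E'
from h import *
m,i=cam('wrist');cv2.imwrite('pics/w6.png',i[:,:,::-1])
mk=blob(i,"marble",(258,180),40);print(mk.sum(),circ(m,mk,26,20,False),env.state()["ee_pos"])
E
```

```text
time_s: 21.95
ee_pos: [635.6, -111.8, 150.3]
ee_rot: [179.8, 0.0, 90.0]
force: [0.3, -0.2, 0.3]
gripper_width: 70.2
gripper_force: 0.0
time_s: 22.75
ee_pos: [488.5, -224.3, 146.8]
ee_rot: [-179.9, -0.1, 89.9]
force: [0.0, 0.7, -0.2]
gripper_width: 70.1
gripper_force: 0.0
1070 (array([ 488.60856678, -226.19354938]), np.float64(0.9994345203273499)) [ 489.59491787 -223.97460296  147.03648646]
```

View pics/w6.png

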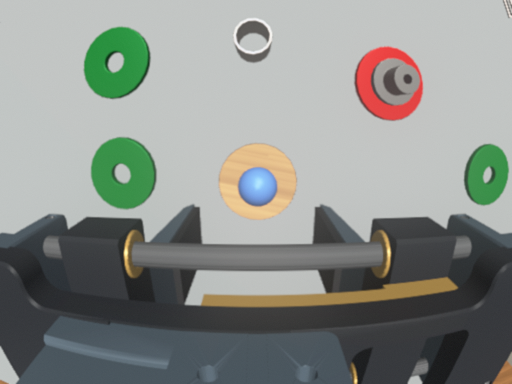

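The hub stands on the red seat at (390,83). The marble is on the plain seat at (258,186), measured at about (489,-225), under the gripper. I'll grasp it.

```bash
python3 -m jog '{"jaw":[70,70,70,70,70,70,70,70],"slide":[[-0.04,0,0.6],[0,0,1],[0,0,1],[0,0,1],[0,0,0.6],[0,0,0.26],[0,0,0],[0,0,0]],"spin":[0,0,0,0,0,0,0,0]}' 12
python3 -m jog '{"jaw":[36,36,36,36,36,36,36,36],"slide":[[0,0,0],[0,0,0],[0,0,0],[0,0,0],[0,0,0],[0,0,0],[0,0,0],[0,0,0]],"spin":[0,0,0,0,0,0,0,0]}' 12
```

```text
time_s: 23.6
ee_pos: [491.0, -225.3, 14.4]
ee_rot: [179.9, 0.0, 90.0]
force: [-0.5, -0.5, -0.2]
gripper_width: 70.1
gripper_force: 0.0
time_s: 24.4
ee_pos: [489.2, -225.3, 14.0]
ee_rot: [-179.9, -0.0, 90.0]
force: [-5.1, -0.6, 5.5]
gripper_width: 39.4
gripper_force: 12.0
```

```bash
python3 -m jog '{"jaw":[36,36,36,36,36,36,36,36,36,36],"slide":[[0,0,-0.5],[0,0,-1],[0,0,-1],[0,0,-1],[0.3,0,-0.8],[0.7,0.2,0],[1,0.4,0],[1,0.4,0],[1,0.4,0],[1,0.4,0]],"spin":[0,0,0,0,0,0,0,0,0,0]}'
python3 -m jog '{"jaw":[36,36,36,36,36,36,36,36,36,36],"slide":[[1,0.4,0],[1,0.4,0],[1,0.4,0],[1,0.4,0],[1,0.4,0],[1,0.4,0],[0.7,0.2,0],[0.4,0.1,0],[0,0,0],[0,0,0]],"spin":[0,0,0,0,0,0,0,0,0,0]}'
python3 -c "
from h import *
m,i=cam('wrist');cv2.imwrite('pics/w7.png',i[:,:,::-1])"
```

```text
time_s: 25.4
ee_pos: [545.0, -74.0, 142.6]
ee_rot: [179.9, -0.0, 90.0]
force: [0.5, -0.5, 0.0]
gripper_width: 39.1
gripper_force: 12.0
time_s: 26.4
ee_pos: [624.7, 137.1, 142.5]
ee_rot: [-180.0, 0.0, 90.0]
force: [0.5, 0.5, -0.8]
gripper_width: 39.4
gripper_force: 12.0
```

View pics/w7.png

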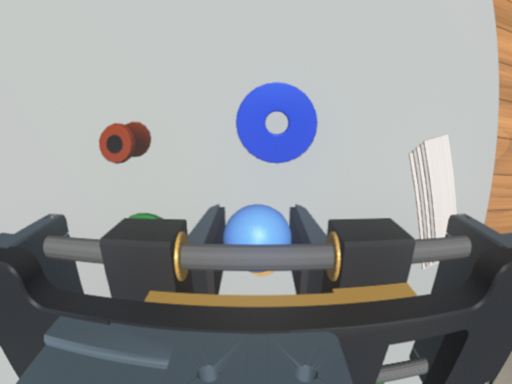

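The marble is held at (257,238). The blue seat is in full view with its hole at (277,122).

Run:
```python
from h import *
m,i=cam('wrist')
mk=blob(i,"blue",(277,122),46);print(circ(m,mk,10,42,False),ray(m,(276.8,122.5),9)[0],env.state()["ee_pos"])
mk=blob(i,"marble",(257,238),40);
```

```text
(array([643.88243873, 198.9125016 ]), np.float64(1.3300685483526642)) [[644.44987513 198.5046203    9.        ]] [624.72104575 136.50481183 142.84170992]
```

```bash
python3 -m jog '{"jaw":[36,36,36,36,36],"slide":[[0.7,0.24,0],[0.8,0.25,0],[0.4,0.1,0],[0.17,0.05,0],[0,0,0]],"spin":[0,0,0,0,0]}'
python3 -m jog '{"jaw":[36,36,36,36,36,36,36,36,36],"slide":[[0,0,0.6],[0,0,1],[0,0,1],[0,0,0.9],[0,0,0.4],[0,0,0.2],[0,0,0.1],[0,0,0],[0,0,0]],"spin":[0,0,0,0,0,0,0,0,0]}'
```

```text
time_s: 27.0
ee_pos: [644.0, 199.5, 142.7]
ee_rot: [-180.0, 0.0, 90.0]
force: [0.1, -0.3, -0.7]
gripper_width: 39.3
gripper_force: 12.0
time_s: 27.9
ee_pos: [645.0, 200.0, 18.2]
ee_rot: [179.9, -0.0, 90.0]
force: [0.1, -0.5, -0.3]
gripper_width: 38.9
gripper_force: 12.0
```

```bash
python3 -m jog '{"jaw":[36,36,36],"slide":[[-0.03,-0.02,0.07],[0,0,0.07],[0,0,0]],"spin":[0,0,0]}'
```

```text
time_s: 28.2
ee_pos: [644.4, 199.3, 14.1]
ee_rot: [179.9, -0.1, 90.0]
force: [-0.9, 0.4, 3.7]
gripper_width: 38.8
gripper_force: 12.0
```

Seated, with light contact. I'll release, rise and step back for a final look.

```bash
python3 -m jog '{"jaw":[70,70,70,70,70,70,70,70,70,70],"slide":[[0,0,0],[0,0,0],[0,0,0],[0,0,0],[0,0,0],[0,0,-0.5],[0,0,-1],[0,0,-1],[0,0,-1],[0,0,-1]],"spin":[0,0,0,0,0,0,0,0,0,0]}'
python3 -m jog '{"jaw":[70,70,70,70,70,70,70,70,70,70],"slide":[[-0.5,-0.5,-1],[-1,-0.7,-0.7],[-1,-0.7,0],[-1,-0.7,0],[-1,-0.7,0],[-1,-0.7,0],[-0.6,-0.3,0],[-0.3,0,0],[0,0,0],[0,0,0]],"spin":[0,0,0,0,0,0,0,0,0,0]}'
python3 - <<'E'
from h import *
m,i=cam('wrist');m2,b=cam('side')
cv2.imwrite('pics/fin.png',np.hstack([cv2.resize(i,(400,300)),cv2.resize(b[100:340,130:450],(400,300))])[:,:,::-1])
mk=mask(b,"green")
E
```

```text
time_s: 29.2
ee_pos: [643.7, 198.9, 150.2]
ee_rot: [179.9, -0.0, 90.0]
force: [0.9, 0.0, -0.5]
gripper_width: 69.7
gripper_force: 0.0
time_s: 30.2
ee_pos: [515.5, 7.4, 199.1]
ee_rot: [179.9, -0.0, 90.0]
force: [-0.0, 0.4, 0.1]
gripper_width: 69.6
gripper_force: 0.0
```

View pics/fin.png

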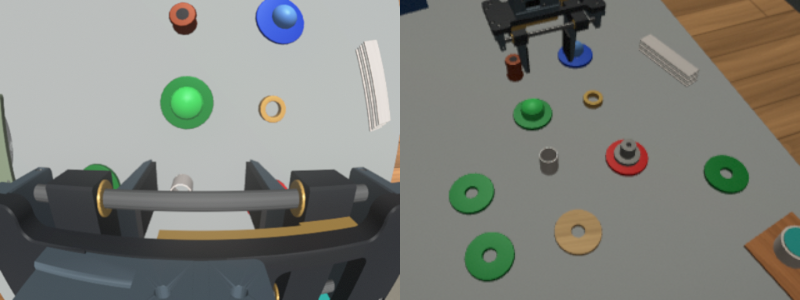

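The marble is on blue, the lens is dome up on green and the hub is upright on red. The barrel, tube and collar are still standing where they were, and the gripper is clear.

```bash
python3 -c "
from workcell import env
print(env.job_done())"
```

```text
the job is handed in; nothing more can be done
None
```

I handed the job in after about 30 s of robot time: the last pictures show the marble on blue, the hub upright on red and the lens dome up on green, each looking centred, with the barrel, tube and collar still standing where they were.

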